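# Right the loaf tin on the scale and tare it

## Robot

A 7-joint arm with a two-finger parallel gripper is mounted at the origin on the work surface. World frame = base frame: x ahead of the robot, y to its left, z up, the work surface at z = 0. Lengths are in m, angles in rad, forces in N, time in s.
With the tool pointing down it reaches from about 0.4 to 0.85 m from the base axis. Payload 10.4 kg.
Tool frame: the origin (TCP) lies between the finger pads; the fingertips stand 17 mm ahead of it and the grasp point (between the pads) lies 2 mm behind it; z points along the fingers, y is the line along which they close (so a half turn about z gives the same grasp; the last joint's range is limited). The gripper opens to 87 mm and grips with 3 to 60 N. Pads are 19 mm wide; open, the fingers measure 117 mm over their backs; the gripper's body (75 mm by 190 mm) begins 51 mm behind the grasp point.
Start: joints at [1.31, 0.332, -0.065, 1.46, 0.022, 1.35, -0.088], TCP at [0.147, -0.607, 0.24] pointing down, gripper open.
Joint ranges: [-2.6, 2.6], [-0.5, 2.12], [-1.47, 1.34], [0.16, 2.42], [-1.27, 4.41], [0.06, 2.06], [-2.6, 2.6]. Speed limits (rad/s): [2.22, 2.22, 2.79, 2.79, 3.14, 3.14, 3.14].

## Interface

Orientations are given as a rotation vector (axis times angle).
In Python, from rig import * gives the robot as it stands. The module is installed in compiled form; this text tells all that it offers.
- The arm moves only by the tool carry_out, never from a script. Its argument "increments" is a list of rows, each an object of numbers: "x", "y", "z": the shift along the world's x, y, z each as a share of 0.4 m, from -1 to 1; "wx", "wy", "wz": the turn, a rotation vector about the world's x, y, z each as a share of 120 degrees, from -1 to 1; "hand": the closure, from -1 (fully open) to 1 (shut). In form: [{"x": .., "y": .., "z": .., "wx": .., "wy": .., "wz": .., "hand": ..}, ...]. A call has exactly 10 rows; each row is the pose to reach, as a shift and turn from the pose commanded when the call began; what a row does not reach only later rows make up. A row lasts 1/10 s, in which the tool goes at most 50 mm and 8.59 degrees, less where a joint would pass 70% of its speed; a pose out of reach is approached as far as the arm can. A call with a number of a shift or a turn outside -1 to 1 is refused whole. A call with a gripper value outside its range is refused whole. The fingers move at their own pace and stop on an object; "squeeze" is the grip in N (left out, the last holds). Time passes only in rows, so rows that repeat a pose let the fingers close, or fill a call up. It gives the time, the measured TCP pose, the force, the opening and the grip force at its end, in the units of the state.
- sense(): the state, without advancing time (a new reading comes with each control period).
- read_camera(name): name is "side" or "top"; returns the picture (420x560x3 uint8, blue, green, red); there is no depth.
- camera_info(name): a dict with "mtx" (3x3 intrinsics, pixels), "dist_coeffs" ([k1, k2, p1, p2, k3] as OpenCV has them; the pictures are not rectified), "T" (4x4, takes a point from camera to world coordinates). Camera axes: x right, y up, looking along -z (the intrinsics and any distortion apply to the point x, -y, -z); pixel columns grow to the right and rows downward; lengths in m; the calibration is good to about 2 mm. A picture is of the moment at which its call begins. camera_info takes no time and is no camera call.
- finish_job(): hands the job in; it is judged then, once.
The state is a dict: "t": time; "joint_positions": joint angles; "joint_velocities": joint speeds; "effort": joint torques, N m; "eef_pos": TCP position; "tool_rot": TCP orientation; "wrist_force": force on the tool from outside, world axes, zero at the start; "moment": the same for the moment, N m; "opening": opening from 0.0 (shut) to 1.0 (fully open); "grip_force": force on a finger pad.
Only numpy, scipy, OpenCV 4.12 (cv2) and the standard library are available. Lean on these libraries where they do the work, as an engineer would, in place of code of your own. Each camera call takes 0.05 s, during which the arm holds its last target. There are 200 camera calls.

## Task

The empty gold-coloured loaf tin has been left lying on its side on the bakery scale. Without picking it up, gently push it over with the fingertips so that it stands on its base, mouth up, on the scale's plate; then press the green tare button fully down and let it come up again. Do not press the red button, and leave the jar, the cup and the spatula where they are.

Things in the scene. Friction and masses are not known exactly. Their poses are not given: they have to be found in the camera images.
- scale: Black counter scale, fixed, with a flat steel plate 230 (x) by 300 (y) mm whose top is 90 mm above the table. Origin on the table under the plate's centre, z up, x from the control panel to the plate (within 0.3 rad of world x). The panel is a 70 mm strip along the plate's -x side, 77 mm above the table, and carries two buttons.
- tin: Open gold-coloured loaf tin, dark inside, loose, 150 long (its y), 80 wide (its z), 60 mm deep, walls 3 mm, 0.15 to 0.31 kg. x: outward normal of the base. It starts on a side wall, up to 2 rad yaw from the scale: z up, x level; standing mouth up, x is straight down. Origin: middle of the long bottom edge on which it turns; at the start the base rises 80 mm from it and the mouth opens to -x.
- tin_rim (a point): Middle of the rim of the side wall that is uppermost at the start (tin frame -60, 0, 80 mm), 80 mm above the plate. A level push on this rim edge towards the tin's +x turns it about its origin's edge; after a push of some 40 to 60 mm it is past its balance and falls onto its base, the edge having slid little.
- tin_base (a point): Middle of the outside of the tin's base (tin frame x = 0, y = 0, z = 40 mm).
- tare_top (a point): Centre of the top face of the green tare button, 28 mm across, in a black housing on the right-hand (-y) side of the scale's panel; at (-153, -45) mm in the scale's frame, pressed straight down.
- tare (a joint): Travel of the tare button in m: 0 up, 0.006 fully down; a spring returns it, about 5 N at the bottom.
- power_top (a point): Centre of the top face of the red on/off button, the same size, at (-153, +45) mm in the scale's frame; to be left alone.
- power (a joint): Travel of the red button in m: 0 up, 0.006 fully down.
- jar: Closed jar with a red lid, 60 mm across, 105 mm tall, standing on the table to the left (+y) of the scale; origin at the centre of its underside. Bystander.
- cup: White open cup, 72 mm across, 85 mm tall, standing on the table to the right (-y) of the scale; origin at the centre of its underside. Bystander.
- spatula: Kitchen spatula lying on the table to the left of the scale, beyond the jar, along its own x axis. Bystander.
Mind the look-alikes: they are no part of the job. Leave any turquoise look-alike of the tin alone.

How it is judged:
On the way, in this order (a step that is already met when the one before it is completed fails the run):
1. the tin stands on its base, mouth up, at rest on the scale's plate (angle between tin's own x axis and vertical above 3.04 rad and z of tin_base in the frame of scale between 0.084 and 0.096 m and linear speed of tin below 0.02 m/s and angular speed of tin below 0.1 rad/s), for 0.2 s.
2. the green tare button is pressed fully down with the tin standing (value of joint tare above 0.0045 m and angle between tin's own x axis and vertical above 3.04 rad and z of tin_base in the frame of scale between 0.084 and 0.096 m), for 0.05 s.
At the end, for the whole second after the job is handed in: The tin stands on its base on the scale's plate, mouth up and level to 0.1 rad, its base within 6 mm of the plate's height, at rest; the tare button has been pressed (4.5 mm or more of its 6 mm) after that and is up again; the jar, cup and spatula are within 20 mm of where they were (all of step 1 and value of joint each of tare, power below 0.0015 m and distance of each of jar, cup, spatula from where it was at the start of the episode below 0.02 m); the robot touches nothing.
It fails at once if the tin's bottom edge is lifted more than 25 mm off the plate (lifted, carried, or turned over the wrong way), or the tin falls off the plate (z of tin in the frame of scale above 0.115 m or z of tin in the frame of scale below 0.075 m).
It fails at once if the tin is pushed with more than 25 N, or with the arm or gripper's body instead of the fingers (contact force between the fingers and tin above 25 N or contact force between the arm and tin above 3 N).
It fails at once if the tare button is pressed before the tin stands (value of joint tare above 0.003 m and angle between tin's own x axis and vertical below 2.9 rad).
It fails at once if the red button is pressed (value of joint power above 0.003 m).
It fails at once if the jar, cup or spatula is moved more than 20 mm (distance of any of jar, cup, spatula from where it was at the start of the episode above 0.02 m).
It also fails if it takes over 45 s, if anything falls off the work surface, if the arm or the gripper's body presses on something with over 40 N, if the wrist force passes 120 N, or if a joint passes its speed limit or range.

## Working session

There is one attempt and no reset: what is moved stays moved. The work goes in short steps, Python scripts to look and compute and a tool call to move; the robot and the scene stay as the last step left them, time stands still between calls to the robot, and variables do not carry over. Pictures are saved under pics/ and viewed, at most 10 in all, crops included, and the job is handed in when it is done.

Besides the shell and the picture viewer there is one more tool, called after ">>>" as name(argument=value, ...), one argument or row to a line, values as JSON. carry_out: Moves the arm, as the interface text tells. Its arguments: {"type":"object","properties":{"increments":{"type":"array"},"squeeze":{"type":"number"}},"required":["increments"]}

```bash
mkdir -p pics
python3 - <<'E'
from rig import *
import cv2
for n in("top","side"):
    im=read_camera(n); cv2.imwrite(f"pics/{n}0.png",im)
    c=camera_info(n); print(n,c["mtx"],c["dist_coeffs"],c["T"])
s=sense();print(s["t"],s["eef_pos"],s["tool_rot"],s["opening"])
E
```

```text
top [[423.98016007   0.         276.30838671]
 [  0.         423.98016007 205.320742  ]
 [  0.           0.           1.        ]] [-0.02729722  0.          0.          0.          0.        ] [[-0.02966807  0.99761632 -0.06230149  0.43015537]
 [-0.99912148 -0.03144306 -0.02770566  0.06638118]
 [-0.02959856  0.06142479  0.99767275  1.08370486]
 [ 0.          0.          0.          1.        ]]
side [[442.73769192   0.         283.78144357]
 [  0.         442.73769192 214.36920572]
 [  0.           0.           1.        ]] [-0.11457129  0.          0.          0.          0.        ] [[-0.98374875  0.12488986 -0.12899972  0.34547637]
 [-0.17929184 -0.64472386  0.74309191  0.89724699]
 [ 0.00963544  0.75414433  0.65663802  0.82370597]
 [ 0.          0.          0.          1.        ]]
0.1 [ 0.14713704 -0.60710793  0.23882865] [-3.11819678e+00 -3.72495126e-01  3.26944781e-04] 0.9979125349714993
```

View pics/top0.png

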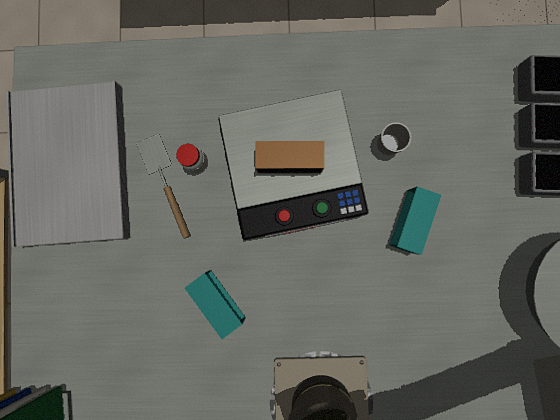

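View pics/side0.png

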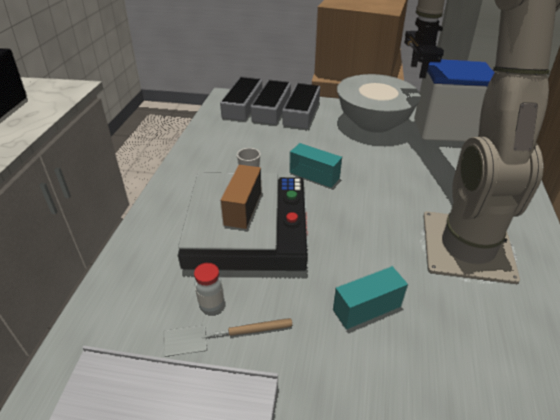

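The gold tin on the plate is at top pixels (255–324, 141–175). The turquoise look-alikes are at (413,220) and (215,303), and I'll leave them alone. The gold one is the only one on the scale. I'll confirm it and its mouth direction in enlarged crops.

Run:
```python
import cv2, numpy as np
a=cv2.imread("pics/top0.png")[80:250,210:380]; b=cv2.imread("pics/side0.png")[150:280,170:320]
cv2.imwrite("pics/crop_t.png",cv2.resize(a,None,fx=3.5,fy=3.5,interpolation=cv2.INTER_CUBIC))
cv2.imwrite("pics/crop_s.png",cv2.resize(b,None,fx=4,fy=4,interpolation=cv2.INTER_CUBIC))
```

```text
(no output)
```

View pics/crop_t.png

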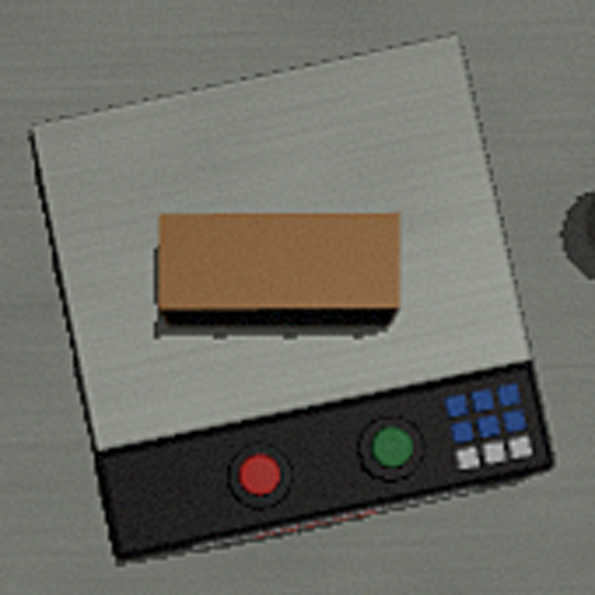

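View pics/crop_s.png

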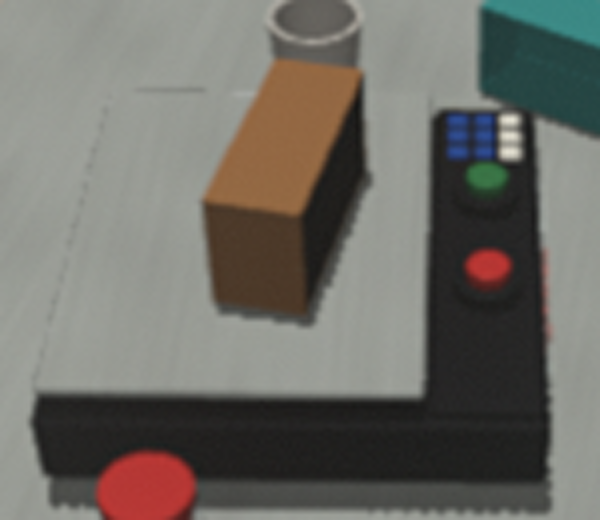

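The crops confirm it: gold, on the scale's plate, with its black mouth facing the robot (image down). The top face corners in the top crop are (159,213), (400,211), (399,308) and (160,309). The green button is at (393,447) and the red at (260,475).

```bash
cat > h.py <<'E'
from rig import *
import numpy as np, cv2
def ray(n,p):
    c=camera_info(n); T=np.array(c["T"])
    u=cv2.undistortPoints(np.array([[p]],float),np.array(c["mtx"]),np.array(c["dist_coeffs"]))[0,0]
    return T[:3,3],T[:3,:3]@np.array([u[0],-u[1],-1])
def at(n,p,z):
    o,d=ray(n,p); return o+d*(z-o[2])/d[2]
def tri(p,q):
    (o,d),(e,f)=ray("top",p),ray("side",q)
    s=np.linalg.lstsq(np.c_[d,-f],e-o,rcond=None)[0]
    A,B=o+d*s[0],e+f*s[1]; return (A+B)/2,np.linalg.norm(A-B)
ct=lambda x,y:((x+.5)/3.5-.5+210,(y+.5)/3.5-.5+80)
cs=lambda x,y:((x+.5)/4-.5+170,(y+.5)/4-.5+150)
E
python3 - <<'E'
from h import *
np.set_printoptions(precision=4,suppress=True)
for p in((159,213),(400,211),(399,308),(160,309)): print("tin",at("top",ct(*p),.17))
for p in((32,127),(458,36),(530,362),(98,452)): print("plate",at("top",ct(*p),.09))
print("tare",tri(ct(393,447),cs(487,176)),at("top",ct(393,447),.085));print("power",tri(ct(260,475),cs(489,265)))
print("rim tri",tri(ct(160,309),cs(302,215)),tri(ct(399,308),cs(362,72)))
print("jar",at("top",(188,155),.105),"cup",at("top",(397,137),.085))
E
```

```text
tin [0.6305 0.134  0.17  ]
tin [ 0.6264 -0.0161  0.17  ]
tin [ 0.5657 -0.0132  0.17  ]
tin [0.5701 0.1349 0.17  ]
plate [0.7109 0.2253 0.09  ]
plate [ 0.763  -0.0673  0.09  ]
plate [ 0.5382 -0.1064  0.09  ]
plate [0.4869 0.1853 0.09  ]
tare (array([ 0.4837, -0.0122,  0.0961]), np.float64(5.967767166258934e-05)) [ 0.4843 -0.0131  0.085 ]
power (array([0.4676, 0.0767, 0.097 ]), np.float64(0.00039657171903743454))
rim tri (array([0.5697, 0.1349, 0.1688]), np.float64(0.0012047390817487577)) (array([ 0.5664, -0.0133,  0.1679]), np.float64(0.0007667936697909313))
jar [0.6162 0.2975 0.105 ] cup [ 0.6458 -0.1969  0.085 ]
```

>>> carry_out(
  increments=[
    {"x": 0.75, "y": 0.65, "z": 0.075, "wx": 0, "wy": 0, "wz": -0.127, "hand": -1},
    {"x": 0.75, "y": 0.65, "z": 0.075, "wx": 0, "wy": 0, "wz": -0.127, "hand": -1},
    {"x": 0.75, "y": 0.65, "z": 0.075, "wx": 0, "wy": 0, "wz": -0.127, "hand": -1},
    {"x": 0.75, "y": 0.65, "z": 0.075, "wx": 0, "wy": 0, "wz": -0.127, "hand": -1},
    {"x": 0.75, "y": 0.65, "z": 0.075, "wx": 0, "wy": 0, "wz": -0.127, "hand": -1},
    {"x": 0.75, "y": 0.65, "z": 0.075, "wx": 0, "wy": 0, "wz": -0.127, "hand": -1},
    {"x": 0.75, "y": 0.65, "z": 0.075, "wx": 0, "wy": 0, "wz": -0.127, "hand": -1},
    {"x": 0.75, "y": 0.65, "z": 0.075, "wx": 0, "wy": 0, "wz": -0.127, "hand": -1},
    {"x": 0.75, "y": 0.65, "z": 0.075, "wx": 0, "wy": 0, "wz": -0.127, "hand": -1},
    {"x": 0.75, "y": 0.65, "z": 0.075, "wx": 0, "wy": 0, "wz": -0.127, "hand": -1},
  ],
)

```text
t: 1.1
eef_pos: [0.4479, -0.3464, 0.2692]
tool_rot: [-3.141, 0.04, 0.001]
wrist_force: [-0.2, -1.1, 0.3]
opening: 0.999
grip_force: 0.0
```

>>> carry_out(
  increments=[
    {"x": 0.2, "y": 1.0, "z": 0, "hand": -1},
    {"x": 0.2, "y": 1.0, "z": 0, "hand": -1},
    {"x": 0.2, "y": 1.0, "z": 0, "hand": -1},
    {"x": 0.2, "y": 1.0, "z": 0, "hand": -1},
    {"x": 0.2, "y": 1.0, "z": 0, "hand": -1},
    {"x": 0.2, "y": 1.0, "z": 0, "hand": -1},
    {"x": 0.2, "y": 1.0, "z": 0, "hand": -1},
    {"x": 0.2, "y": 1.0, "z": 0, "hand": -1},
    {"x": 0.2, "y": 1.0, "z": 0, "hand": -1},
    {"x": 0.2, "y": 1.0, "z": 0, "hand": -1},
  ],
)

```text
invalid input at $.increments[0]: expected keys x, y, z, wx, wy, wz, hand
```

>>> carry_out(
  increments=[
    {"x": 0.2, "y": 1.0, "z": 0, "wx": 0, "wy": 0, "wz": 0, "hand": -1},
    {"x": 0.2, "y": 1.0, "z": 0, "wx": 0, "wy": 0, "wz": 0, "hand": -1},
    {"x": 0.2, "y": 1.0, "z": 0, "wx": 0, "wy": 0, "wz": 0, "hand": -1},
    {"x": 0.2, "y": 1.0, "z": 0, "wx": 0, "wy": 0, "wz": 0, "hand": -1},
    {"x": 0.2, "y": 1.0, "z": 0, "wx": 0, "wy": 0, "wz": 0, "hand": -1},
    {"x": 0.2, "y": 1.0, "z": 0, "wx": 0, "wy": 0, "wz": 0, "hand": -1},
    {"x": 0.2, "y": 1.0, "z": 0, "wx": 0, "wy": 0, "wz": 0, "hand": -1},
    {"x": 0.2, "y": 1.0, "z": 0, "wx": 0, "wy": 0, "wz": 0, "hand": -1},
    {"x": 0.2, "y": 1.0, "z": 0, "wx": 0, "wy": 0, "wz": 0, "hand": -1},
    {"x": 0.2, "y": 1.0, "z": 0, "wx": 0, "wy": 0, "wz": 0, "hand": -1},
  ],
)

```text
t: 2.1
eef_pos: [0.5272, 0.0529, 0.2692]
tool_rot: [3.141, -0.042, -0.001]
wrist_force: [-0.1, -1.1, -0.2]
opening: 1.0
grip_force: 0.0
```

>>> carry_out(
  increments=[
    {"x": 0, "y": 0.022, "z": -0.1, "wx": 0, "wy": 0, "wz": 0, "hand": -1},
    {"x": 0, "y": 0.022, "z": -0.18, "wx": 0, "wy": 0, "wz": 0, "hand": -1},
    {"x": 0, "y": 0.022, "z": -0.232, "wx": 0, "wy": 0, "wz": 0, "hand": -1},
    {"x": 0, "y": 0.022, "z": -0.232, "wx": 0, "wy": 0, "wz": 0, "hand": -1},
    {"x": 0.01, "y": 0.022, "z": -0.232, "wx": 0, "wy": 0, "wz": 0, "hand": -1},
    {"x": 0.02, "y": 0.022, "z": -0.232, "wx": 0, "wy": 0, "wz": 0, "hand": -1},
    {"x": 0.03, "y": 0.022, "z": -0.232, "wx": 0, "wy": 0, "wz": 0, "hand": -1},
    {"x": 0.04, "y": 0.022, "z": -0.232, "wx": 0, "wy": 0, "wz": 0, "hand": -1},
    {"x": 0.05, "y": 0.022, "z": -0.232, "wx": 0, "wy": 0, "wz": 0, "hand": -1},
    {"x": 0.05, "y": 0.022, "z": -0.232, "wx": 0, "wy": 0, "wz": 0, "hand": -1},
  ],
)

```text
t: 3.1
eef_pos: [0.5478, 0.0614, 0.1769]
tool_rot: [-3.141, 0.044, -0.0]
wrist_force: [-0.2, 0.6, -0.4]
opening: 1.001
grip_force: 0.0
```

Run:
```python
from h import *
a=read_camera("side")
cv2.imwrite("pics/s1.png",cv2.resize(a[90:280,150:350],None,fx=3,fy=3,interpolation=cv2.INTER_CUBIC))
```

```text
(no output)
```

View pics/s1.png

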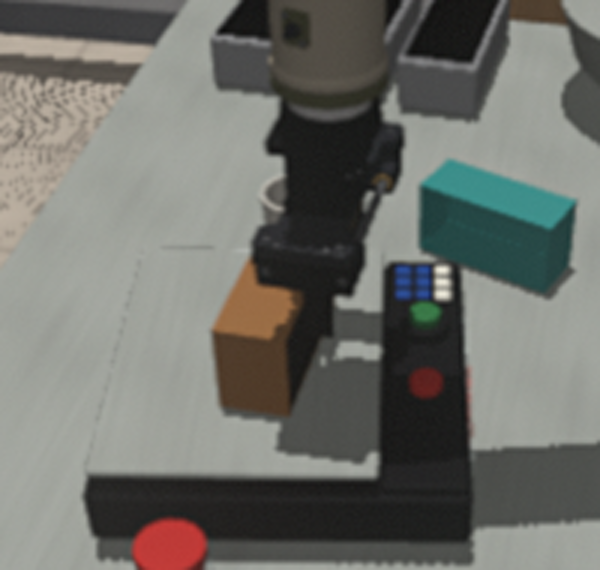

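The fingers stand just in front of the tin's mouth, near the rim at about (300,290) in the crop, and the tin hasn't moved. I'll push slowly.

>>> carry_out(
  increments=[
    {"x": 0.01, "y": 0, "z": 0, "wx": 0, "wy": 0, "wz": 0, "hand": -1},
    {"x": 0.02, "y": 0, "z": 0, "wx": 0, "wy": 0, "wz": 0, "hand": -1},
    {"x": 0.03, "y": -0.001, "z": 0, "wx": 0, "wy": 0, "wz": 0, "hand": -1},
    {"x": 0.04, "y": -0.001, "z": 0, "wx": 0, "wy": 0, "wz": 0, "hand": -1},
    {"x": 0.05, "y": -0.001, "z": 0, "wx": 0, "wy": 0, "wz": 0, "hand": -1},
    {"x": 0.06, "y": -0.002, "z": 0, "wx": 0, "wy": 0, "wz": 0, "hand": -1},
    {"x": 0.07, "y": -0.002, "z": 0, "wx": 0, "wy": 0, "wz": 0, "hand": -1},
    {"x": 0.08, "y": -0.002, "z": 0, "wx": 0, "wy": 0, "wz": 0, "hand": -1},
    {"x": 0.09, "y": -0.003, "z": 0, "wx": 0, "wy": 0, "wz": 0, "hand": -1},
    {"x": 0.1, "y": -0.003, "z": 0, "wx": 0, "wy": 0, "wz": 0, "hand": -1},
  ],
)

```text
t: 4.15
eef_pos: [0.5877, 0.0601, 0.1768]
tool_rot: [3.141, -0.044, 0.0]
wrist_force: [-0.0, 0.3, 0.6]
opening: 1.001
grip_force: 0.1
```

Run:
```python
from h import *
a=read_camera("side")
cv2.imwrite("pics/s2.png",cv2.resize(a[90:280,150:350],None,fx=3,fy=3,interpolation=cv2.INTER_CUBIC))
```

```text
(no output)
```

View pics/s2.png

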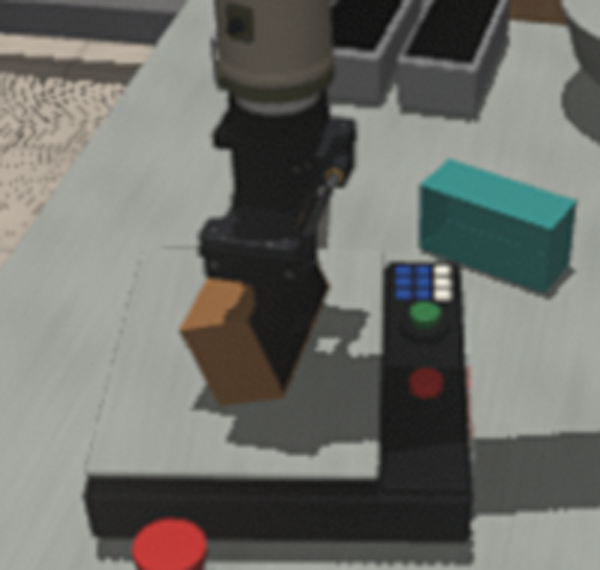

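The tin is tipping about its far bottom edge (crop (218,403)), which has hardly slid. I'll continue at the same pace and then hold.

>>> carry_out(
  increments=[
    {"x": 0.01, "y": 0, "z": 0, "wx": 0, "wy": 0, "wz": 0, "hand": -1},
    {"x": 0.02, "y": 0, "z": 0, "wx": 0, "wy": 0, "wz": 0, "hand": -1},
    {"x": 0.03, "y": -0.001, "z": 0, "wx": 0, "wy": 0, "wz": 0, "hand": -1},
    {"x": 0.038, "y": -0.001, "z": 0, "wx": 0, "wy": 0, "wz": 0, "hand": -1},
    {"x": 0.046, "y": -0.001, "z": 0, "wx": 0, "wy": 0, "wz": 0, "hand": -1},
    {"x": 0.054, "y": -0.002, "z": 0, "wx": 0, "wy": 0, "wz": 0, "hand": -1},
    {"x": 0.062, "y": -0.002, "z": 0, "wx": 0, "wy": 0, "wz": 0, "hand": -1},
    {"x": 0.07, "y": -0.002, "z": 0, "wx": 0, "wy": 0, "wz": 0, "hand": -1},
    {"x": 0.078, "y": -0.003, "z": 0, "wx": 0, "wy": 0, "wz": 0, "hand": -1},
    {"x": 0.078, "y": -0.003, "z": 0, "wx": 0, "wy": 0, "wz": 0, "hand": -1},
  ],
)

```text
t: 5.2
eef_pos: [0.6188, 0.0588, 0.1767]
tool_rot: [3.141, -0.045, 0.0]
wrist_force: [0.4, 0.7, -0.7]
opening: 1.002
grip_force: 0.0
```

Run:
```python
from h import *
a=read_camera("side")
cv2.imwrite("pics/s3.png",cv2.resize(a[90:280,150:350],None,fx=3,fy=3,interpolation=cv2.INTER_CUBIC))
```

```text
(no output)
```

View pics/s3.png

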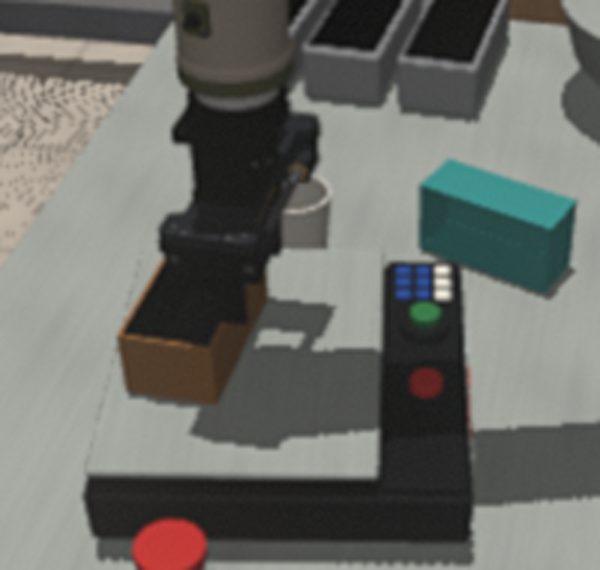

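The tin now stands mouth up on the plate (base corners at crop (128,392) and (215,402)). I'll retreat up, shut the fingers and go over the tare button.

>>> carry_out(
  increments=[
    {"x": 0, "y": 0, "z": 0.1, "wx": 0, "wy": 0, "wz": 0, "hand": -1},
    {"x": -0.02, "y": 0, "z": 0.2, "wx": 0, "wy": 0, "wz": 0, "hand": -1},
    {"x": -0.12, "y": -0.06, "z": 0.225, "wx": 0, "wy": 0, "wz": 0, "hand": 0},
    {"x": -0.22, "y": -0.12, "z": 0.225, "wx": 0, "wy": 0, "wz": 0, "hand": 1},
    {"x": -0.3, "y": -0.17, "z": 0.225, "wx": 0, "wy": 0, "wz": 0, "hand": 1},
    {"x": -0.34, "y": -0.177, "z": 0.225, "wx": 0, "wy": 0, "wz": 0, "hand": 1},
    {"x": -0.34, "y": -0.177, "z": 0.225, "wx": 0, "wy": 0, "wz": 0, "hand": 1},
    {"x": -0.34, "y": -0.177, "z": 0.12, "wx": 0, "wy": 0, "wz": 0, "hand": 1},
    {"x": -0.34, "y": -0.177, "z": 0.0, "wx": 0, "wy": 0, "wz": 0, "hand": 1},
    {"x": -0.34, "y": -0.177, "z": -0.09, "wx": 0, "wy": 0, "wz": 0, "hand": 1},
  ],
)

```text
t: 6.25
eef_pos: [0.4824, -0.0112, 0.1385]
tool_rot: [-3.141, 0.043, 0.001]
wrist_force: [-0.0, -0.8, -0.1]
opening: 0.356
grip_force: 0.0
```

Run:
```python
from h import *
a=read_camera("side"); s=sense(); print(s["eef_pos"],s["opening"])
cv2.imwrite("pics/s4.png",cv2.resize(a[90:280,150:350],None,fx=3,fy=3,interpolation=cv2.INTER_CUBIC))
```

```text
[ 0.47949969 -0.01121348  0.13346554] 0.30997303761162326
```

View pics/s4.png

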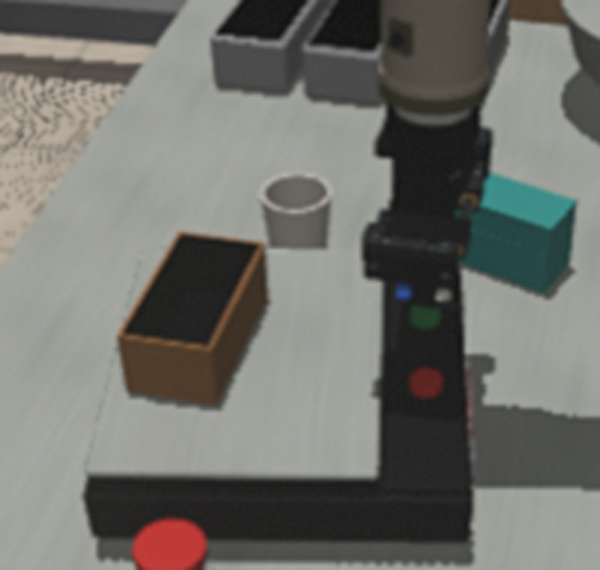

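The tin stands clear and mouth up, and the fingers are still closing above the green button (crop (425,315)). I'll let them shut.

>>> carry_out(
  increments=[
    {"x": 0, "y": 0, "z": 0, "wx": 0, "wy": 0, "wz": 0, "hand": 1},
    {"x": 0, "y": 0, "z": 0, "wx": 0, "wy": 0, "wz": 0, "hand": 1},
    {"x": 0, "y": 0, "z": 0, "wx": 0, "wy": 0, "wz": 0, "hand": 1},
    {"x": 0, "y": 0, "z": 0, "wx": 0, "wy": 0, "wz": 0, "hand": 1},
    {"x": 0, "y": 0, "z": 0, "wx": 0, "wy": 0, "wz": 0, "hand": 1},
    {"x": 0, "y": 0, "z": 0, "wx": 0, "wy": 0, "wz": 0, "hand": 1},
    {"x": 0, "y": 0, "z": 0, "wx": 0, "wy": 0, "wz": 0, "hand": 1},
    {"x": 0, "y": 0, "z": 0, "wx": 0, "wy": 0, "wz": 0, "hand": 1},
    {"x": 0, "y": 0, "z": 0, "wx": 0, "wy": 0, "wz": 0, "hand": 1},
    {"x": 0, "y": 0, "z": 0, "wx": 0, "wy": 0, "wz": 0, "hand": 1},
  ],
)

```text
t: 7.3
eef_pos: [0.4824, -0.0118, 0.1408]
tool_rot: [3.141, -0.044, -0.0]
wrist_force: [-0.0, -0.6, 0.5]
opening: 0.003
grip_force: 0.0
```

>>> carry_out(
  increments=[
    {"x": 0, "y": 0, "z": -0.02, "wx": 0, "wy": 0, "wz": 0, "hand": 1},
    {"x": 0, "y": 0, "z": -0.04, "wx": 0, "wy": 0, "wz": 0, "hand": 1},
    {"x": 0, "y": 0, "z": -0.055, "wx": 0, "wy": 0, "wz": 0, "hand": 1},
    {"x": 0, "y": 0, "z": -0.065, "wx": 0, "wy": 0, "wz": 0, "hand": 1},
    {"x": 0, "y": 0, "z": -0.07, "wx": 0, "wy": 0, "wz": 0, "hand": 1},
    {"x": 0, "y": 0, "z": -0.074, "wx": 0, "wy": 0, "wz": 0, "hand": 1},
    {"x": 0, "y": 0, "z": -0.078, "wx": 0, "wy": 0, "wz": 0, "hand": 1},
    {"x": 0, "y": 0, "z": -0.082, "wx": 0, "wy": 0, "wz": 0, "hand": 1},
    {"x": 0, "y": 0, "z": -0.082, "wx": 0, "wy": 0, "wz": 0, "hand": 1},
    {"x": 0, "y": 0, "z": -0.082, "wx": 0, "wy": 0, "wz": 0, "hand": 1},
  ],
)

```text
t: 8.3
eef_pos: [0.4824, -0.0118, 0.11]
tool_rot: [3.14, -0.044, -0.0]
wrist_force: [-15.3, 0.1, 29.8]
opening: 0.002
grip_force: 14.7
```

30 N at a tip height of about 93 mm: either the button's bottom stop or the housing. I'll come up in small steps to read force against height.

>>> carry_out(
  increments=[
    {"x": 0, "y": 0, "z": 0.004, "wx": 0, "wy": 0, "wz": 0, "hand": 1},
    {"x": 0, "y": 0, "z": 0.006, "wx": 0, "wy": 0, "wz": 0, "hand": 1},
    {"x": 0, "y": 0, "z": 0.007, "wx": 0, "wy": 0, "wz": 0, "hand": 1},
    {"x": 0, "y": 0, "z": 0.007, "wx": 0, "wy": 0, "wz": 0, "hand": 1},
    {"x": 0, "y": 0, "z": 0.007, "wx": 0, "wy": 0, "wz": 0, "hand": 1},
    {"x": 0, "y": 0, "z": 0.007, "wx": 0, "wy": 0, "wz": 0, "hand": 1},
    {"x": 0, "y": 0, "z": 0.007, "wx": 0, "wy": 0, "wz": 0, "hand": 1},
    {"x": 0, "y": 0, "z": 0.007, "wx": 0, "wy": 0, "wz": 0, "hand": 1},
    {"x": 0, "y": 0, "z": 0.007, "wx": 0, "wy": 0, "wz": 0, "hand": 1},
    {"x": 0, "y": 0, "z": 0.007, "wx": 0, "wy": 0, "wz": 0, "hand": 1},
  ],
)

```text
t: 9.3
eef_pos: [0.4825, -0.0118, 0.1108]
tool_rot: [3.141, -0.044, 0.0]
wrist_force: [-2.3, -0.1, 4.3]
opening: 0.005
grip_force: 2.3
```

>>> carry_out(
  increments=[
    {"x": 0, "y": 0, "z": 0.003, "wx": 0, "wy": 0, "wz": 0, "hand": 1},
    {"x": 0, "y": 0, "z": 0.005, "wx": 0, "wy": 0, "wz": 0, "hand": 1},
    {"x": 0, "y": 0, "z": 0.006, "wx": 0, "wy": 0, "wz": 0, "hand": 1},
    {"x": 0, "y": 0, "z": 0.006, "wx": 0, "wy": 0, "wz": 0, "hand": 1},
    {"x": 0, "y": 0, "z": 0.006, "wx": 0, "wy": 0, "wz": 0, "hand": 1},
    {"x": 0, "y": 0, "z": 0.006, "wx": 0, "wy": 0, "wz": 0, "hand": 1},
    {"x": 0, "y": 0, "z": 0.006, "wx": 0, "wy": 0, "wz": 0, "hand": 1},
    {"x": 0, "y": 0, "z": 0.006, "wx": 0, "wy": 0, "wz": 0, "hand": 1},
    {"x": 0, "y": 0, "z": 0.006, "wx": 0, "wy": 0, "wz": 0, "hand": 1},
    {"x": 0, "y": 0, "z": 0.006, "wx": 0, "wy": 0, "wz": 0, "hand": 1},
  ],
)

```text
t: 10.3
eef_pos: [0.4825, -0.0118, 0.1132]
tool_rot: [3.141, -0.044, 0.0]
wrist_force: [-0.7, -0.3, 3.6]
opening: 0.007
grip_force: 1.6
```

The force falls gradually (4.3 N, then 3.6 N 2.4 mm higher). That's the spring, so the button had reached its bottom stop. Lifting clear.

>>> carry_out(
  increments=[
    {"x": 0, "y": 0, "z": 0.03, "wx": 0, "wy": 0, "wz": 0, "hand": 1},
    {"x": 0, "y": 0, "z": 0.1, "wx": 0, "wy": 0, "wz": 0, "hand": 1},
    {"x": 0, "y": 0, "z": 0.2, "wx": 0, "wy": 0, "wz": 0, "hand": 1},
    {"x": 0, "y": 0, "z": 0.3, "wx": 0, "wy": 0, "wz": 0, "hand": 1},
    {"x": -0.05, "y": -0.1, "z": 0.35, "wx": 0, "wy": 0, "wz": 0, "hand": 1},
    {"x": -0.05, "y": -0.2, "z": 0.35, "wx": 0, "wy": 0, "wz": 0, "hand": 1},
    {"x": -0.05, "y": -0.3, "z": 0.35, "wx": 0, "wy": 0, "wz": 0, "hand": 1},
    {"x": -0.05, "y": -0.35, "z": 0.35, "wx": 0, "wy": 0, "wz": 0, "hand": 1},
    {"x": -0.05, "y": -0.35, "z": 0.35, "wx": 0, "wy": 0, "wz": 0, "hand": 1},
    {"x": -0.05, "y": -0.35, "z": 0.35, "wx": 0, "wy": 0, "wz": 0, "hand": 1},
  ],
)

```text
t: 11.3
eef_pos: [0.4625, -0.1514, 0.2536]
tool_rot: [-3.141, 0.045, -0.0]
wrist_force: [0.1, 0.0, 0.6]
opening: 0.008
grip_force: 0.0
```

Run:
```python
from h import *
a=read_camera("side"); s=sense(); print(s["eef_pos"],s["wrist_force"])
cv2.imwrite("pics/s5.png",a)
```

```text
[ 0.46262013 -0.15078265  0.25355299] [-0.05832164  0.29797196  1.06446242]
```

View pics/s5.png

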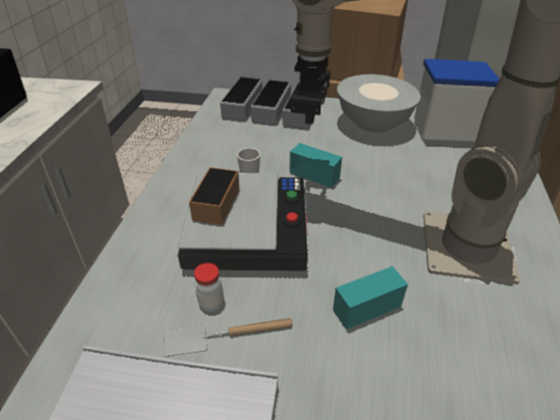

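The tin stands mouth up on the plate (215,195). The green button is up (291,196), and the jar, cup and spatula haven't moved. Handing in.

```bash
python3 -c "
from rig import *
print(finish_job())"
```

```text
the job is handed in; nothing more can be done
None
```

The job is handed in: the gold tin stands mouth up on the scale's plate and the green tare button was pressed to its stop and released; the red button, jar, cup and spatula were left alone (the hand-in returned no verdict).

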